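# Plug in the button module and hold the housing halves pressed together

### The arm

A 7-joint arm with a two-finger parallel gripper is mounted at the origin on the work surface. World frame = base frame: x ahead of the robot, y to its left, z up, the work surface at z = 0. Lengths are in m, angles in rad, forces in N, time in s.
With the tool pointing down it reaches from about 0.425 to 0.975 m from the base axis. Payload 16.7 kg.
Tool frame: the origin (TCP) lies midway between the tips of the shut fingers; the grasp point (between the pads) lies 19 mm behind it; z points along the fingers, y is the direction in which the jaws open and shut (so a half turn about z gives the same grasp; the last joint's range is limited). The gripper opens to 85 mm and grips with 20 to 120 N. Pads are 22 mm wide; open, the fingers measure 114 mm over their backs; the gripper's body (76 mm by 85 mm) begins 54 mm behind the grasp point. The pads swing forward as they close: fully open they stand 13 mm farther back than shut.
Start: joints at [-1.464, 0.426, 0.074, 1.606, -0.034, 1.111, -0.067], TCP at [0.171, 0.653, 0.231] pointing down, gripper open.
Joint ranges: [-2.85, 2.85], [-0.5, 2.14], [-1.23, 1.37], [0.21, 2.46], [-1.02, 4.16], [0.16, 2.05], [-2.73, 2.73]. Speed limits (rad/s): [1.89, 1.89, 2.39, 2.39, 3.01, 3.01, 3.01].

### API

Orientations are given as a 3x3 rotation matrix whose columns are the frame's x, y, z axes.
In Python, from workcell import arm gives the robot as it stands. The module is installed in compiled form; this text tells all that it offers. Calls block until the motion is done:
- arm.move_pose(position, orientation): joint-space move of the TCP to a pose.
- arm.move_linear(position, velocity=0.15, rotation=None, guard=None): straight line of the TCP; rotation=None keeps the orientation; velocity is the mean speed in m/s. With guard (N) it stops when the force on the tool has changed by that much, and returns True; else False.
- arm.goto_joints(angles): joint-space move.
- arm.move_gripper(opening, strength=None): finger opening in m; strength is the grip in N (None keeps the last); returns when the fingers have stopped.
- arm.wait(seconds).
- arm.inverse_kinematics(position, orientation): joint angles nearest the present ones, or None.
- arm.camera(name): name is "scene" or "side" or "wrist"; returns a dict with "pixels" (480x640x3 uint8, red, green, blue), "intrinsics" (3x3 intrinsics, pixels), "rvec" (rotation vector, rad) and "tvec" (3), from world to camera coordinates, as OpenCV has them. Camera axes: x right, y down, z forward; pixel columns grow to the right and rows downward; lengths in m; the calibration is good to about 2 mm. A picture is of the moment at which its call begins. There is no depth.
A pose or a line that the arm cannot do raises arm.PlanningError and nothing moves.
- arm.close_job(): hands the job in, once; it reports no verdict.
Trained networks look in a picture, given as the dict that the camera call returned (one of the last four; its "shot" number tells which), for a name from the list of things; names that differ only in an ending like _2 or _b are one class to them, and where a whole thing is asked for, a point or a joint stands for the part that bears it (a point fixed in the world has none). Each returns a list of dicts, best first, with "p" (0 to 1); they miss things now and then, are a little off and sometimes report something else, mostly with a low value. They report only what shows in the picture. A call takes as long as a camera call. They do not tell look-alikes from the thing itself.
- arm.spot_in(picture, query): "at" ([x, y, z] in m, in world coordinates, good to about 4 mm: the middle of the surface that is visible of it).
- arm.place_of(picture, query): "at" ([x, y, z] in m, in world coordinates, good to about 4 mm: a listed point, or the origin of a listed thing).
Readings, each from a call of its own:
- arm.current_time_s(): time.
- arm.current_joint_pos(): joint angles.
- arm.current_qd(): joint speeds.
- arm.current_tau(): joint torques, N m.
- arm.current_tool_pos(): TCP position.
- arm.current_orientation(): TCP orientation.
- arm.current_contact_force(): force on the tool from outside, world axes, zero at the start.
- arm.current_torque(): the same for the moment, N m.
- arm.current_width(): finger opening in m.
Only numpy, scipy, OpenCV 4.12 (cv2) and the standard library are available. Lean on these libraries where they do the work, as an engineer would, in place of code of your own. Each camera call takes 0.05 s, during which the arm holds its last target.

### The job

Plug the push-button power module, foot first, fully home into the square socket of the lower housing half in the spring nest and let go of it. Then put the upper housing half over the module and onto the two dowels until the halves meet flush, and press the closed pair down into the spring nest by about 6 mm; finish while still gripping the upper half and holding the pair pressed down like that. Leave the canister, tin, reel hub and tweezers where they are.

Things in the scene. Friction and masses are not known exactly. Their poses are not given: they have to be found in the camera images.
- socket (a point): Centre of the mouth of the 22 x 22 mm square socket, 18 mm deep, in the top face of the lower housing half; z up, x along its long side. Grey block 124 (x) x 64 x 24 mm, riding on springs in the nest, top face 50 mm above the bench at rest. Two steel dowels, 10 mm thick, tapered tips, stand 18 mm above the top face at x = -46 and +46 mm.
- nest: Dark steel spring nest fixed to the bench: base plate 160 x 100 x 10 mm with an end stop 36 mm high at each end. Origin at its centre on the bench, straight below the socket, same axes.
- lower (a joint): How far the lower half is pressed down into its nest, in m: 0 up (at rest), 0.012 bottomed. Springs push it up: it starts to sink at about 3.5 N and yields 1.2 N per mm, so that 6 mm takes about 11 N in all; the weight of the parts alone does not sink it.
- module_mid (a point): Centre of the head of the push-button power module, loose, standing on its foot on the bench; x and y across its faces, z up. Blue head 28 x 28 x 46 mm (23 mm below to 23 mm above this point), round button on top. Plugged home (in any quarter turn), the head's underside rests on the lower half's top face, this point 23 mm above the socket mouth.
- module: The same module, about 60 g; origin at the centre of the underside of its foot, 39 mm below module_mid. The foot is a black square plug 20 x 20 x 16 mm with a stepped-in end, sides parallel to the head's.
- cover_grip (a point): Centre of the square collar of the loose grey upper housing half; z up, x along its long side. Collar 46 x 46 mm outside, 38 x 38 inside, open right through (the module's head passes in). This point is 29 mm above the plate's underside, 19 mm below the rim; grip here across y. Seated flush, it is 29 mm above the socket mouth.
- cover: The same upper half, about 110 g, lying right way up on the bench; origin at the centre of the underside, axes as cover_grip. Plate 124 (x) x 64 (y) x 8 mm, the collar stands 40 mm above it. Two 12 mm dowel holes through the plate at x = -46 and +46 mm; fits either way round.
- canister: Bystander: clear screw-top canister of brass standoffs, 62 mm wide, 66 mm tall; origin at the centre of its underside.
- tin: Bystander: black steel tip tinner tin, 55 mm wide, 25 mm tall; origin at the centre of its underside.
- reel_hub: Bystander: white plastic reel hub, 68 mm wide, 27 mm tall; origin at the centre of its underside.
- tweezers: Bystander: stainless tweezers lying flat, about 137 mm long along x (tips to +x, 84 mm from the origin), 13 mm wide, 6 mm thick; origin on the bench under the middle.
Mind the look-alikes: they are no part of the job. What is shaped like the cover but purple, turquoise or yellow is not meant.

How it is judged:
By the outcome, as a careful person would: the job done as asked, in the order asked, and still so for the second after the job is handed in, while the arm keeps its last pose, push and grip.
It also fails if it takes over 72 s, if anything falls off the work surface, if the arm or the gripper's body presses on something with over 40 N, if the wrist force passes 120 N, or if a joint passes its speed limit or range.

## Working session

There is one attempt and no reset: what is moved stays moved. The work goes in short steps, each a Python script; the robot and the scene stay as the last script left them, time stands still between calls to the robot, and variables do not carry over. Pictures are saved under pics/ and viewed, and the job is handed in when it is done.

```bash
mkdir -p pics; ls
cat > h.py <<'E'
import numpy as np, cv2
from workcell import arm
def snap(name,fn):
    p=arm.camera(name); cv2.imwrite('pics/'+fn,cv2.cvtColor(p['pixels'],cv2.COLOR_RGB2BGR)); return p
def proj(p,X):
    return cv2.projectPoints(np.array(X,float).reshape(-1,1,3),np.array(p['rvec'],float),np.array(p['tvec'],float),np.array(p['intrinsics'],float),None)[0].reshape(-1,2)
def ray(p,uv):
    R=cv2.Rodrigues(np.array(p['rvec'],float))[0];t=np.array(p['tvec'],float).ravel();K=np.array(p['intrinsics'],float)
    d=R.T@np.linalg.solve(K,np.array([uv[0],uv[1],1.]));return -R.T@t,d/np.linalg.norm(d)
def onz(p,uv,z):
    c,d=ray(p,uv);return c+d*(z-c[2])/d[2]
def tri(obs):
    A=np.zeros((3,3));b=np.zeros(3);L=[]
    for p,uv in obs:
        c,d=ray(p,uv);M=np.eye(3)-np.outer(d,d);A+=M;b+=M@c;L.append((c,M))
    X=np.linalg.solve(A,b);return X,[float(np.linalg.norm(M@(X-c))) for c,M in L]
E
python3 - <<'E'
from h import *
np.set_printoptions(precision=4,suppress=True)
P={}
for n in ['scene','side','wrist']:
    p=snap(n,n+'0.png')
    print(n,ray(p,(320,240)))
    for q in ['socket','module_mid','cover_grip','canister','tin','reel_hub','tweezers']:
        print(n,q,[(np.round(r['at'],3).tolist(),round(r['p'],2)) for r in arm.place_of(p,q)][:5])
print(arm.current_time_s())
E
```

```text
pics
scene (array([1.1141, 0.7846, 0.7245]), array([-0.4973, -0.6492, -0.5755]))
scene socket [([0.571, 0.048, 0.05], 0.67)]
scene module_mid [([0.452, -0.266, 0.038], 0.71), ([0.764, -0.135, -0.0], 0.36)]
scene cover_grip [([0.474, 0.313, 0.027], 0.84), ([0.356, 0.102, 0.028], 0.82), ([0.309, 0.276, 0.03], 0.8)]
scene canister [([0.752, 0.12, 0.0], 0.97)]
scene tin [([0.697, -0.284, -0.001], 0.67)]
scene reel_hub [([0.763, -0.134, 0.001], 0.75), ([0.472, 0.316, -0.002], 0.54)]
scene tweezers [([0.712, 0.304, -0.005], 0.67), ([0.452, -0.265, 0.039], 0.24)]
side (array([ 0.0562, -0.5909,  0.5774]), array([ 0.5195,  0.6703, -0.5299]))
side socket [([0.571, 0.046, 0.05], 0.95), ([0.572, 0.049, -0.001], 0.56)]
side module_mid [([0.453, -0.262, 0.04], 0.57)]
side cover_grip [([0.355, 0.098, 0.026], 0.76), ([0.301, 0.281, 0.029], 0.74), ([0.477, 0.314, 0.027], 0.7), ([0.516, 0.472, 0.029], 0.64)]
side canister [([0.747, 0.123, 0.0], 0.91)]
side tin []
side reel_hub [([0.767, -0.134, 0.001], 0.87)]
side tweezers [([0.715, 0.305, 0.002], 0.74)]
wrist (array([0.1022, 0.6704, 0.3748]), array([ 0.291 , -0.061 , -0.9548]))
wrist socket []
wrist module_mid []
wrist cover_grip []
wrist canister []
wrist tin []
wrist reel_hub []
wrist tweezers []
1.2
```

View pics/scene0.png

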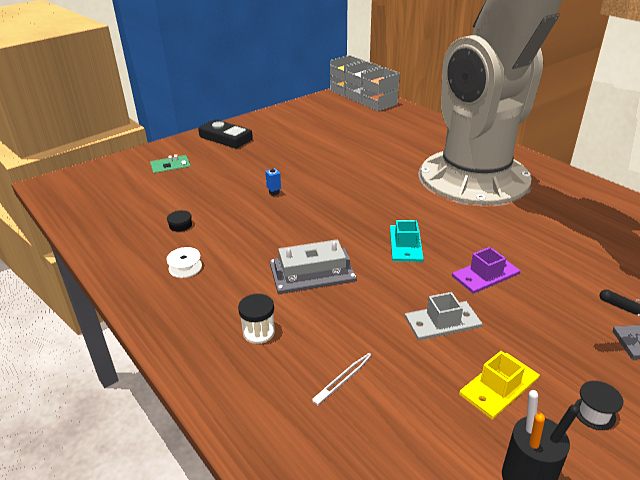

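View pics/side0.png

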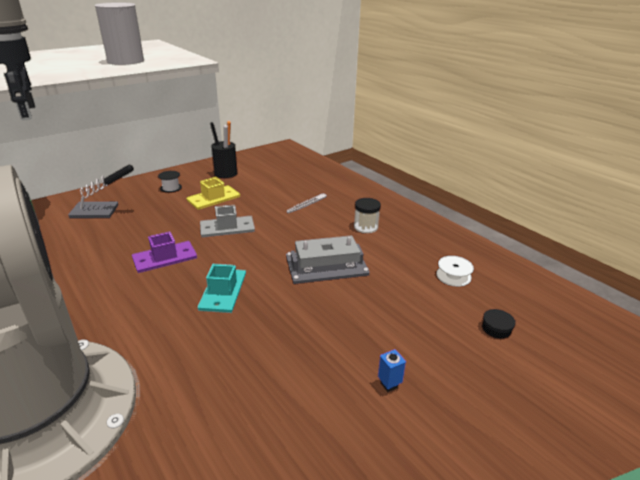

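View pics/wrist0.png

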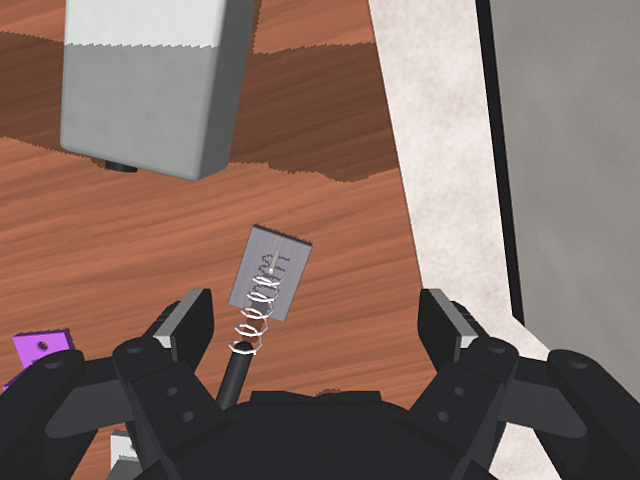

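The grey cover is at scene (443,312) / side (226,218). The look-alikes are turquoise (406,240), purple (487,268) and yellow (500,378). The module is the blue piece at (273,181), and the grey lower half is at (313,262) with its socket and two dowels. I choose the grey one with the square collar and will check it with a close wrist view.

Run:
```python
from h import *
np.set_printoptions(precision=4,suppress=True)
p=arm.camera('wrist');R=cv2.Rodrigues(np.array(p['rvec'],float))[0];t=np.array(p['tvec']).ravel()
T0=np.array(arm.current_orientation());x0=np.array(arm.current_tool_pos())
Rtc=T0.T@R.T; ptc=T0.T@(-R.T@t-x0)
print(p['intrinsics'],T0,Rtc,ptc)
np.savez('cam.npz',R=Rtc,p=ptc)
# look poses: tool down, yaw such that tool x = heading a
def pose(target,a,h):
    c,s=np.cos(a),np.sin(a)
    O=np.array([[c,s,0],[s,-c,0],[0,0,-1.]])
    d=O@Rtc[:,2]; cam=None
    tcp=np.array([0,0,h]); off=O@ptc; camz=h+off[2]
    cxy=np.array(target[:2])-d[:2]*(target[2]-camz)/d[2]
    return np.r_[cxy-off[:2],h],O
for n,tg in [('cover',(0.474,.313,.03)),('sock',(.571,.047,.05)),('mod',(.452,-.265,.04))]:
  for a in np.deg2rad([-180,-135,-90,-45,0,45,90,135]):
    for h in (.2,):
      x,O=pose(tg,a,h); q=arm.inverse_kinematics(x,O)
      print(n,np.rad2deg(a),h,x, None if q is None else np.array(q))
```

```text
[[345.511    0.     315.2721]
 [  0.     345.511  232.1449]
 [  0.       0.       1.    ]] [[-0.9674  0.2531 -0.    ]
 [ 0.2531  0.9674 -0.    ]
 [ 0.     -0.     -1.    ]] [[-0.0009 -0.9614 -0.2752]
 [ 1.     -0.0012  0.001 ]
 [-0.0013 -0.2752  0.9614]] [ 0.0708 -0.0005 -0.1435]
cover -180.0 0.2 [0.455  0.3132 0.2   ] [-0.9018  0.2606  0.2162  1.9257 -0.0674  0.9622  0.9168]
cover -135.0 0.2 [0.4604 0.2997 0.2   ] [-0.7749  0.2541  0.0951  1.9262 -0.0291  0.9626  1.6899]
cover -90.0 0.2 [0.4738 0.294  0.2   ] [-0.6479  0.2688 -0.0273  1.9024  0.0088  0.9706  2.4624]
cover -45.0 0.2 [0.4873 0.2994 0.2   ] [-1.535   0.5766  1.2189  1.9169 -0.6148  1.0916 -2.4184]
cover 0.0 0.2 [0.493  0.3128 0.2   ] [-1.2665  0.3848  0.7552  1.8797 -0.3112  0.9978 -1.9472]
cover 45.0 0.2 [0.4876 0.3263 0.2   ] [-1.1793  0.357   0.6049  1.868  -0.2402  0.9893 -1.2561]
cover 90.0 0.2 [0.4742 0.332  0.2   ] [-1.1249  0.3266  0.4989  1.881  -0.186   0.9795 -0.544 ]
cover 135.0 0.2 [0.4607 0.3266 0.2   ] [-1.0215  0.2877  0.3513  1.9054 -0.1188  0.9684  0.1694]
sock -180.0 0.2 [0.5577 0.0472 0.2   ] [-0.70
[... 802 characters left out ...]
  0.9488  1.9642]
mod -135.0 0.2 [ 0.4405 -0.2763  0.2   ] [ 1.1557  0.3097 -0.845   1.9441  0.2734  1.0055  2.542 ]
mod -90.0 0.2 [ 0.4518 -0.2811  0.2   ] [-0.4963  0.477   1.228   2.0022 -0.5273  1.0337 -2.1595]
mod -45.0 0.2 [ 0.4633 -0.2765  0.2   ] [-0.5011  0.4967  1.2261  1.9866 -0.5453  1.0444 -1.3784]
mod 0.0 0.2 [ 0.4681 -0.2652  0.2   ] [-0.422   0.3784  1.0299  1.9864 -0.3886  0.9894 -0.7746]
mod 45.0 0.2 [ 0.4635 -0.2537  0.2   ] [-0.4509  0.3543  1.0311  2.0065 -0.3667  0.9794 -0.023 ]
mod 90.0 0.2 [ 0.4522 -0.2489  0.2   ] [-0.4676  0.3223  1.0326  2.0321 -0.3367  0.9673  0.7375]
mod 135.0 0.2 [ 0.4407 -0.2535  0.2   ] [-0.1564  0.2115  0.6357  2.0361 -0.155   0.9401  1.3458]
```

```bash
cat >> h.py <<'E'
import pickle
cam=np.load('cam.npz');Rtc=cam['R'];ptc=cam['p']
def ori(a):
    c,s=np.cos(a),np.sin(a); return np.array([[c,s,0],[s,-c,0],[0,0,-1.]])
def lookpose(target,a,h):
    O=ori(a);d=O@Rtc[:,2];off=O@ptc;camz=h+off[2]
    cxy=np.array(target[:2])-d[:2]*(target[2]-camz)/d[2]
    return np.r_[cxy-off[:2],h],O
def keep(name,fn):
    p=snap(name,fn+'.png'); pickle.dump(p,open('pics/'+fn+'.pkl','wb')); return p
E
python3 - <<'E'
from h import *
a=np.deg2rad(135)
t=arm.current_time_s()
for fn,tg in [('c1',(0.474,.313,.03)),('s1',(.571,.047,.05)),('m1',(.452,-.265,.04))]:
    x,O=lookpose(tg,a,.2); arm.move_pose(x,O); keep('wrist',fn); print(arm.current_time_s()-t)
cv2.imwrite('pics/all1.png',np.hstack([cv2.resize(cv2.imread(f'pics/{f}.png'),(400,300)) for f in ('c1','s1')]))
E
```

```text
1.6583
2.8167
4.125
```

View pics/c1.png

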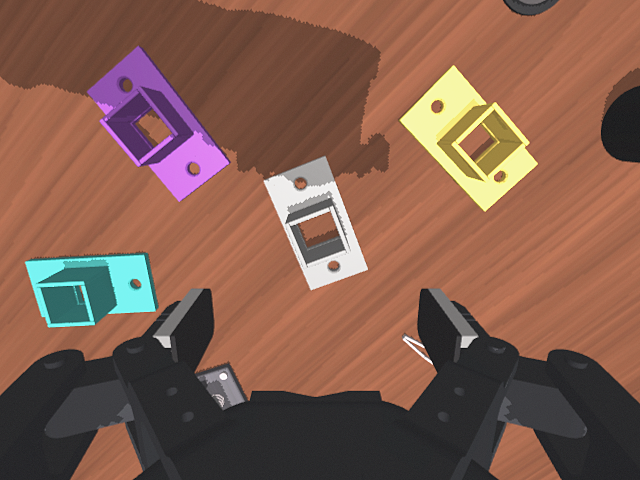

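View pics/s1.png

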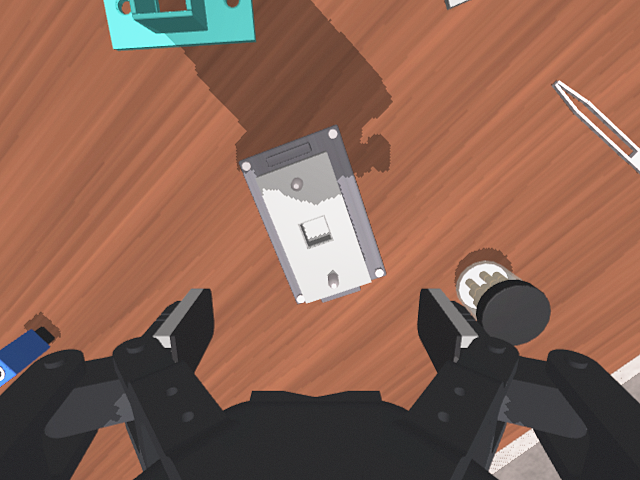

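View pics/m1.png

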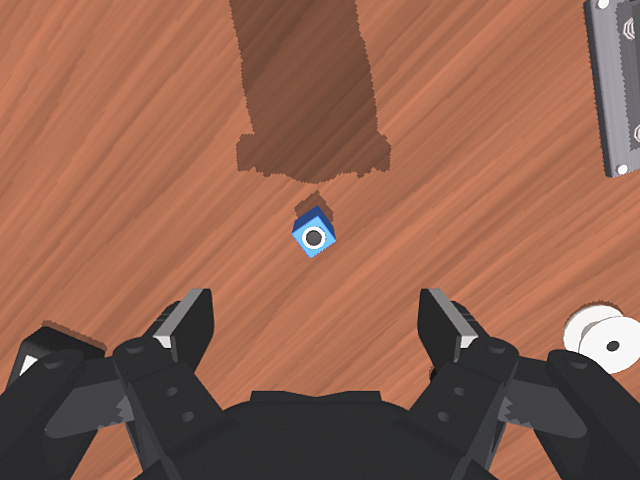

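c1 confirms the grey cover (light grey, upright, centred at (316,225)) with purple, yellow and turquoise pieces around it. s1 shows the nest with the socket at (316,231), and m1 shows the module's button at (313,238). Next: second views and zoomed crops.

Run:
```python
from h import *
x,O=lookpose((.452,-.265,.04),np.deg2rad(135),.13); x[:2]+=[.02,.03]; arm.move_linear(x); keep('wrist','m2')
a=cv2.imread('pics/m1.png')[180:280,250:370]; b=cv2.imread('pics/m2.png')
cv2.imwrite('pics/m1z.png',cv2.resize(a,None,fx=5,fy=5,interpolation=cv2.INTER_NEAREST))
```

```text
(no output)
```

View pics/m1z.png

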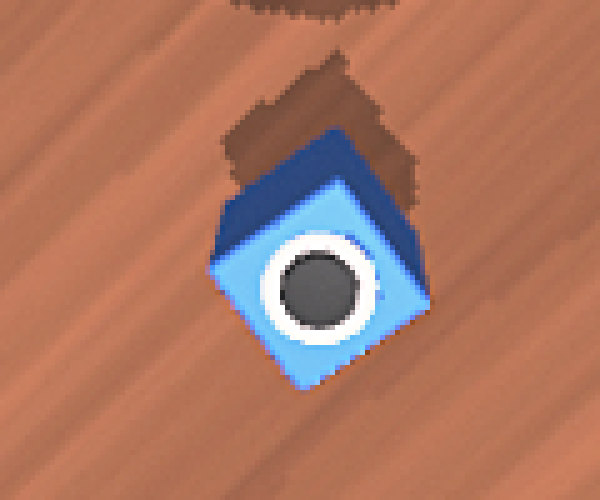

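View pics/m2.png

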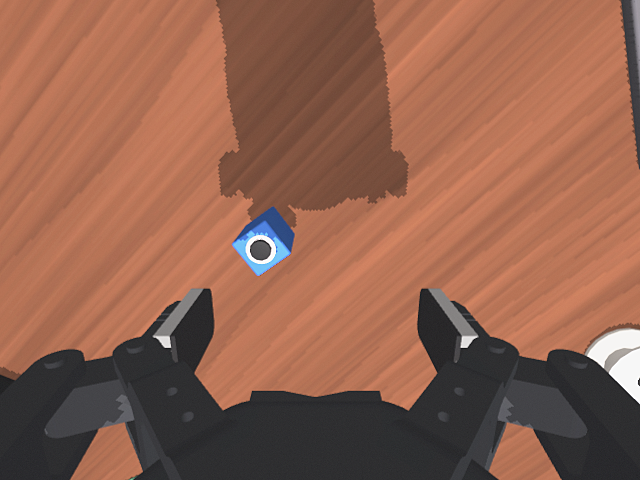

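Run:
```python
import cv2
def z(f,x0,y0,w,h,k,o): cv2.imwrite(o,cv2.resize(cv2.imread(f)[y0:y0+h,x0:x0+w],None,fx=k,fy=k,interpolation=cv2.INTER_CUBIC))
z('pics/m2.png',215,195,100,100,6,'pics/m2z.png')
z('pics/s1.png',230,120,170,190,3,'pics/s1z.png')
z('pics/c1.png',250,150,130,150,4,'pics/c1z.png')
```

```text
(no output)
```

View pics/m2z.png

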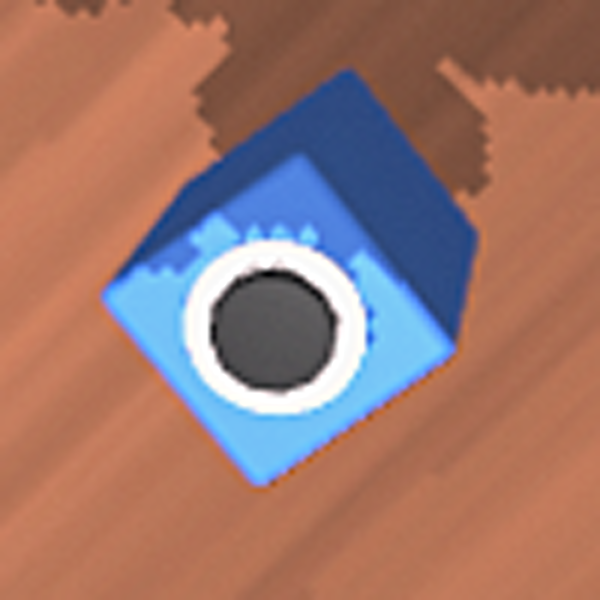

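View pics/s1z.png

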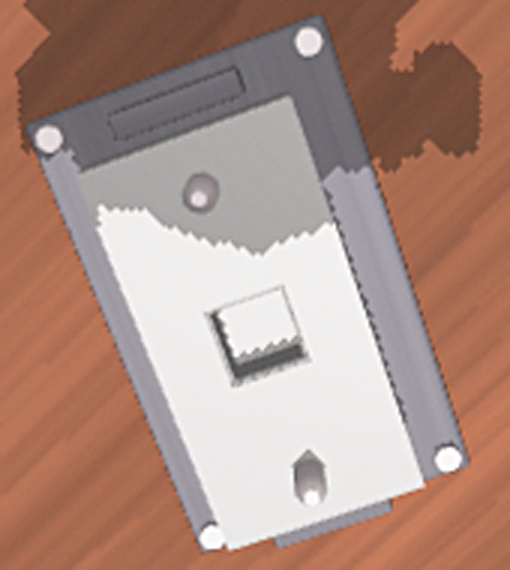

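View pics/c1z.png

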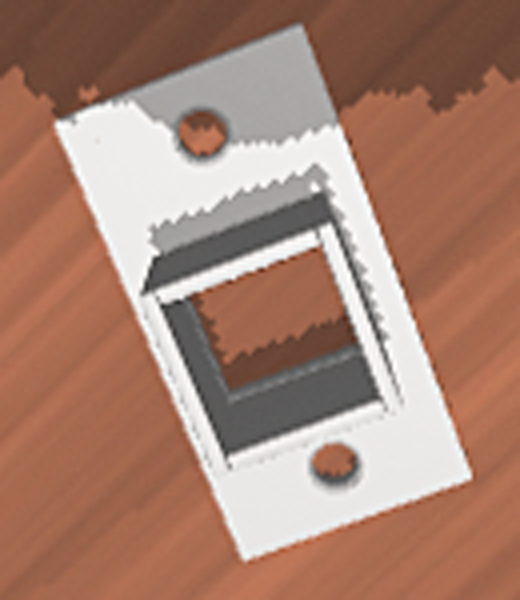

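```bash
cat >> h.py <<'E'
from scipy.optimize import least_squares
def unz(pts,k,x0,y0): return (np.array(pts,float)+.5)/k-.5+[x0,y0]
def load(f): return pickle.load(open('pics/'+f+'.pkl','rb'))
def fit(obs,x0,fixz=None):
    # obs: list of (pic, local pts Nx3, uv Nx2); params x,y,z,yaw
    def f(v):
        c,s=np.cos(v[3]),np.sin(v[3]);M=np.array([[c,-s,0],[s,c,0],[0,0,1]])
        z=v[2] if fixz is None else fixz
        return np.concatenate([(proj(p,np.array(L,float)@M.T+[v[0],v[1],z])-uv).ravel() for p,L,uv in obs])
    r=least_squares(f,x0); return r.x,r.fun.reshape(-1,2)
def rect(w,h,z): return np.array([[w,h,z],[-w,h,z],[-w,-h,z],[w,-h,z]])/1.
E
python3 - <<'E'
from h import *
np.set_printoptions(precision=4,suppress=True)
m1,m2,s1,c1=[load(f) for f in('m1','m2','s1','c1')]
def best(obsf,x0,fixz=None):
    out=None
    for k in range(8):
        v,r=fit(obsf(k%4,1 if k<4 else -1),x0,fixz); e=np.sqrt((r**2).mean())
        if out is None or e<out[0]: out=(e,v,r)
    return out
o=lambda P,k,s:np.roll(P if s>0 else P[::-1],k,0)
M1=unz([(341,178),(210,270),(305,390),(430,303)],5,250,180)
M2=unz([(301,152),(104,296),(260,488),(456,348)],6,215,195)
for nm,ob in [('m12',lambda k,s:[(m1,o(rect(.014,.014,0),k,s),M1),(m2,o(rect(.014,.014,0),k,s),M2)]),
              ('m2',lambda k,s:[(m2,o(rect(.014,.014,0),k,s),M2)]),('m1',lambda k,s:[(m1,o(rect(.014,.014,0),k,s),M1)])]:
    e,v,r=best(ob,[.452,-.265,.062,0.3]);print(nm,e,v[:3],np.rad2deg(v[3]))
S=unz([(80,172),(292,96),(424,486),(230,548)],3,230,120)
K=unz([(207,314),(286,287),(308,360),(234,385)],3,230,120)
for y in (0,1.5):
  e,v,r=best(lambda k,s:[(s1,o(rect(.062,.032,0),k,s),S)],[.571,.047,.05,y]);print('block',e,v[:3],np.rad2deg(v[3]))
e,v,r=best(lambda k,s:[(s1,o(rect(.011,.011,0),k,s),K)],[.571,.047,.05,0]);print('sock',e,v[:3],np.rad2deg(v[3]))
C=unz([(58,122),(302,26),(472,478),(244,560)],4,250,150)
G=unz([(145,293),(322,226),(402,403),(228,468)],4,250,150)
for y in (0,1.5):
  e,v,r=best(lambda k,s:[(c1,o(rect(.062,.032,0),k,s),C)],[.474,.313,.008,y]);print('plate',e,v[:3],np.rad2deg(v[3]))
e,v,r=best(lambda k,s:[(c1,o(rect(.023,.023,0),k,s),G)],[.474,.313,.048,0]);print('rim',e,v[:3],np.rad2deg(v[3]),r.tolist())
E
```

```text
m12 0.5599876030227307 [ 0.451  -0.2648  0.0584] 170.95973745535304
m2 0.17272844000403728 [ 0.4513 -0.2662  0.0551] -99.02205012286326
m1 0.1899660369847008 [ 0.4529 -0.2661  0.0502] -9.075735948735563
block 0.3080949390224951 [0.571  0.0491 0.049 ] -25.417652871444236
block 0.3080949390225014 [0.571  0.0491 0.049 ] -25.41765286023506
sock 0.3285447097146223 [0.567  0.0527 0.0692] -26.178786690939013
plate 0.20574354234537892 [0.4752 0.3155 0.0071] 156.3405874454288
plate 0.20574354234538064 [0.4752 0.3155 0.0071] -23.659412552480408
rim 0.9701003440831076 [0.4783 0.3129 0.0305] 157.96451810773564 [[0.13289444012355034, 1.5418346721180285], [1.4121438124733459, -0.48768559987811955], [-0.45332602011478684, -1.1558256770768764], [-1.1630113101372785, 0.08844295966582649]]
```

Yaw estimates are module -9.0°, block -25.4° and cover -23.7°, and heights agree roughly with the text. The fits clear by only about ±1 mm and the calibration is good to about 2 mm. So I'll grasp the module once to centre it, reopen, lift straight up and look. That gives me the camera's bias in the tool frame.

Run:
```python
from h import *
np.set_printoptions(precision=4,suppress=True)
O=ori(np.deg2rad(171)); x=np.array([.4515,-.2655])
arm.move_pose(np.r_[x,.12],O); arm.move_linear(np.r_[x,.024],velocity=.12)
arm.move_gripper(.02,30); print('w',arm.current_width(),arm.current_contact_force())
arm.move_gripper(.085); arm.move_linear(np.r_[x,.202],velocity=.2); keep('wrist','m3')
print(arm.current_tool_pos(),arm.current_time_s())
a=cv2.imread('pics/m3.png'); cv2.imwrite('pics/m3z.png',cv2.resize(a[190:290,260:360],None,fx=6,fy=6,interpolation=cv2.INTER_CUBIC))
```

```text
w 0.02770716011785728 [-1.1951  0.3238  6.5893]
[ 0.4509 -0.2652  0.2009] 9.9667
```

View pics/m3z.png

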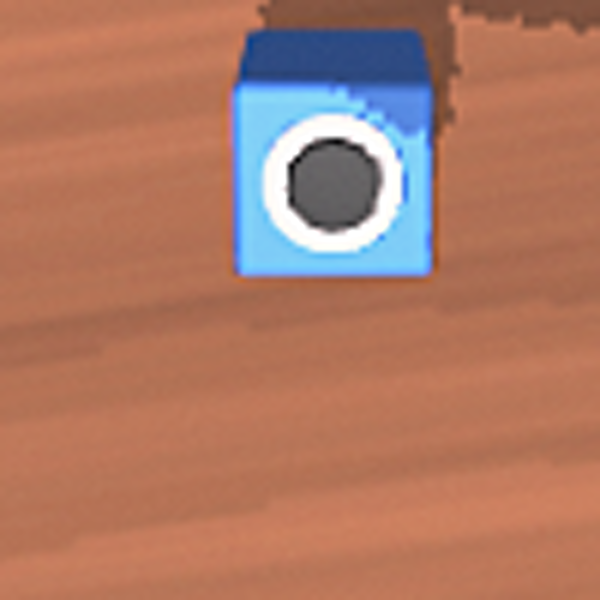

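Run:
```python
from h import *
np.set_printoptions(precision=4,suppress=True)
m3,s1,m1=load('m3'),load('s1'),load('m1')
def campose(p):
    R=cv2.Rodrigues(np.array(p['rvec'],float))[0];c=-R.T@np.array(p['tvec']).ravel();O=R.T@Rtc.T;return c-O@ptc,O
x,O=campose(m3);print('tcp m3',x,np.rad2deg(np.arctan2(O[1,0],O[0,0])))
U=unz([(236,85),(432,85),(432,275),(237,275)],6,260,190)
for fz in (.062,.0605,None):
    for k in range(1):
        L=np.array([[ .014,-.014,0],[.014,.014,0],[-.014,.014,0],[-.014,-.014,0]])  # tool x fwd?
        # try both orders
        for Lk in [np.roll(rect(.014,.014,0)[::s],j,0) for s in (1,-1) for j in range(4)]:
            v,r=fit([(m3,Lk,U)],[.451,-.265,.062,np.deg2rad(-9)],fz)
            if np.abs(r).max()<2.5 and abs(np.rad2deg(v[3])+9)<20:
                d=np.r_[v[:2],fz or v[2]]-x; print(fz,v,np.rad2deg(v[3]),'tool',O.T@d,np.abs(r).max())
xs,Os=campose(s1);print('tcp s1',xs,np.rad2deg(np.arctan2(Os[1,0],Os[0,0])))
S=unz([(80,172),(292,96),(424,486),(230,548)],3,230,120)
K=unz([(207,314),(286,287),(308,360),(234,385)],3,230,120)
for Ll,Lk in [(np.roll(rect(.062,.032,0)[::s],j,0),np.roll(rect(.011,.011,0)[::s],j,0)) for s in (1,-1) for j in range(4)]:
    for ob,n in (([(s1,Ll,S)],'blk'),([(s1,Lk,K)],'sock'),([(s1,Ll,S),(s1,Lk,K)],'both')):
        v,r=fit(ob,[.571,.049,.05,np.deg2rad(-25)],.05)
        if np.abs(r).max()<2.5 and abs(np.rad2deg(v[3])+25)<10: print(n,v[:2],np.rad2deg(v[3]),'tool',Os.T@(np.r_[v[:2],.05]-xs),np.abs(r).max())
```

```text
tcp m3 [ 0.451  -0.2651  0.2011] 171.00619624980425
0.062 [ 0.4502 -0.2651  0.0578 -0.1567] -8.980852380647894 tool [ 0.0007 -0.0002  0.1391] 0.5341804147817584
0.0605 [ 0.4505 -0.2652  0.062  -0.1567] -8.980856831087388 tool [ 0.0003 -0.0002  0.1406] 0.4442532421022065
None [ 0.4516 -0.2653  0.0562 -0.1567] -8.980851062011276 tool [-0.0008 -0.0002  0.1449] 0.19268455495074477
tcp s1 [0.5616 0.0578 0.1999] 135.11072014306063
blk [0.5708 0.0492] -25.420368887044734 tool [-0.0128  0.0005  0.1498] 0.5268761321637498
sock [0.5709 0.049 ] -26.177883727617992 tool [-0.013   0.0004  0.1498] 1.3544221280462239
both [0.5709 0.0491] -25.464660311099625 tool [-0.0129  0.0004  0.1498] 1.3326680543151497
```

Run:
```python
from h import *
np.set_printoptions(precision=4,suppress=True)
x=np.array([.451,-.2651])
arm.move_linear(np.r_[x,.024],velocity=.15); arm.wait(.1); z0=arm.current_tool_pos()
arm.move_gripper(.02,45); arm.wait(.1); zg=arm.current_tool_pos(); print('w',arm.current_width(),z0,zg,arm.current_contact_force())
arm.move_linear(np.r_[x,.13],velocity=.2)
arm.move_pose([.5716,.0490,.14],ori(np.deg2rad(154.55))); arm.wait(.2)
print(arm.current_tool_pos(),arm.current_contact_force(),arm.current_width(),arm.current_time_s())
keep('wrist','p1');keep('side','p1s');keep('scene','p1c')
```

```text
w 0.02728002461216091 [ 0.4515 -0.2653  0.0247] [ 0.4511 -0.265   0.0242] [-0.8116  1.4285  5.6792]
[0.5716 0.0478 0.14  ] [-0.2998 -0.5886  0.2384] 0.02780601048767254 14.2167
```

View pics/p1.png

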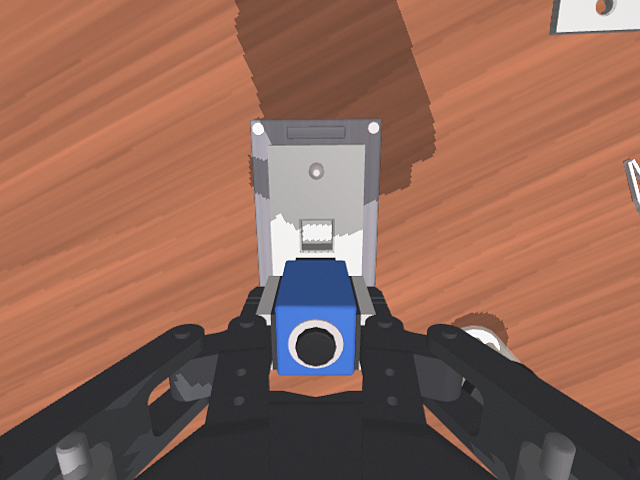

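View pics/p1s.png

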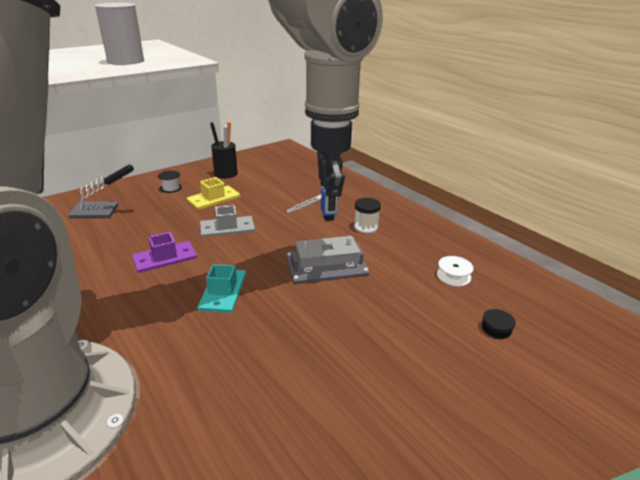

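Run:
```python
from h import *
np.set_printoptions(precision=4,suppress=True)
a=cv2.imread('pics/p1.png'); cv2.imwrite('pics/p1z.png',cv2.resize(a[110:310,240:400],None,fx=3.7,fy=3,interpolation=cv2.INTER_CUBIC)) if 0 else None
cv2.imwrite('pics/p1z.png',cv2.resize(a[130:270,240:400],None,fx=4,fy=4,interpolation=cv2.INTER_CUBIC))
cv2.imwrite('pics/p1y.png',cv2.resize(a[240:400,250:390],None,fx=3.5,fy=3.5,interpolation=cv2.INTER_CUBIC))
for i in range(6): print(arm.current_tool_pos(),arm.current_joint_pos())
print(arm.inverse_kinematics([.5716,.0490,.14],ori(np.deg2rad(154.55))),arm.current_orientation())
```

```text
[0.5716 0.0484 0.1401] [-0.5696  0.3924  0.4674  1.9432 -0.2299  0.8575  1.1446]
[0.5716 0.0484 0.1401] [-0.5696  0.3924  0.4674  1.9432 -0.2299  0.8575  1.1446]
[0.5716 0.0484 0.1401] [-0.5696  0.3924  0.4674  1.9432 -0.2299  0.8575  1.1446]
[0.5716 0.0484 0.1401] [-0.5696  0.3924  0.4674  1.9432 -0.2299  0.8575  1.1446]
[0.5716 0.0484 0.1401] [-0.5696  0.3924  0.4674  1.9432 -0.2299  0.8575  1.1446]
[0.5716 0.0484 0.1401] [-0.5696  0.3924  0.4674  1.9432 -0.2299  0.8575  1.1446]
[-0.5704  0.3926  0.4673  1.9431 -0.2299  0.8576  1.1444] [[-0.9026  0.4304  0.0001]
 [ 0.4304  0.9026  0.    ]
 [-0.0001  0.0001 -1.    ]]
```

View pics/p1z.png

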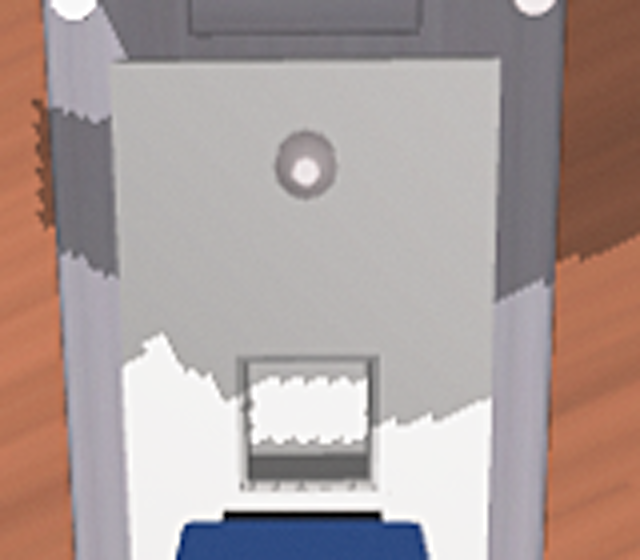

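View pics/p1y.png

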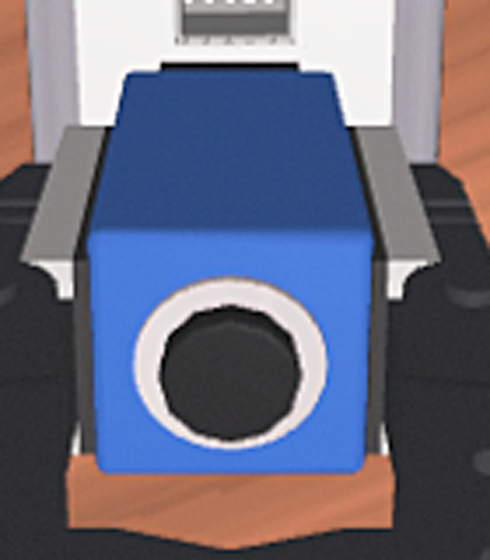

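Run:
```python
from h import *
np.set_printoptions(precision=4,suppress=True)
p=load('p1')
R=cv2.Rodrigues(np.array(p['rvec'],float))[0];c=-R.T@np.array(p['tvec']).ravel();O=R.T@Rtc.T;x=c-O@ptc
print(x,np.rad2deg(np.arctan2(O[1,0],O[0,0])))
K=unz([(240,356),(379,356),(377,488),(242,488)],4,240,130); F=unz([(112,60),(500,60)],4,240,130)
E=unz([(131,500),(491,500)],4,240,130)
T=lambda X:(X-x)@O
for n,U in (('sock',K),('far',F),('edge',E)):
    X=np.array([onz(p,u,.05) for u in U]); t=T(X); print(n,t, t.mean(0),'world',X.mean(0))
H=unz([(90,232),(372,232),(364,470),(98,470)],3.5,250,240)
# module head top height in tool: bottom on bench at TCP .0242 -> top at +.062-.0242
X=np.array([onz(p,u,x[2]+.0378) for u in H]);print('head',T(X),T(X).mean(0))
```

```text
[0.5716 0.0476 0.14  ] 154.45348768913846
sock [[ 0.0137 -0.0111  0.09  ]
 [ 0.0137  0.013   0.09  ]
 [-0.0106  0.013   0.09  ]
 [-0.0105 -0.0111  0.09  ]] [0.0016 0.0009 0.09  ] world [0.5705 0.0491 0.05  ]
far [[ 0.0636 -0.0314  0.09  ]
 [ 0.0636  0.0321  0.09  ]] [0.0636 0.0003 0.09  ] world [0.5143 0.0753 0.05  ]
edge [[-0.0128 -0.031   0.09  ]
 [-0.0129  0.0335  0.09  ]] [-0.0128  0.0012  0.09  ] world [0.5837 0.0431 0.05  ]
head [[ 0.0145 -0.014  -0.0378]
 [ 0.0145  0.0134 -0.0378]
 [-0.0127  0.0134 -0.0378]
 [-0.0126 -0.014  -0.0378]] [ 0.0009 -0.0003 -0.0378]
```

Run:
```python
from h import *
np.set_printoptions(precision=4,suppress=True)
O=ori(np.deg2rad(154.7)); g=np.array([.5714,.0488])
arm.move_linear(np.r_[g,.078],velocity=.08,rotation=O); arm.wait(.4)
t=arm.current_tool_pos(); print(t,arm.current_contact_force())
e=g-np.array(t[:2]); 
f0=np.array(arm.current_contact_force())
h=arm.move_linear(np.r_[g,.0592],velocity=.025,guard=8)
print(h,arm.current_tool_pos(),arm.current_contact_force()); arm.wait(.3)
print(arm.current_tool_pos(),arm.current_contact_force(),arm.current_width(),arm.current_time_s())
keep('wrist','i1');keep('side','i1s');keep('scene','i1c')
a=cv2.imread('pics/i1s.png')[160:310,240:440];b=cv2.imread('pics/i1c.png')[170:320,220:420]
cv2.imwrite('pics/i1z.png',np.hstack([cv2.resize(v,None,fx=2,fy=2,interpolation=cv2.INTER_CUBIC) for v in(a,b)]))
```

```text
[0.5715 0.0489 0.0782] [-0.0297 -0.4284 -0.4942]
False [0.5715 0.0488 0.0593] [ 1.189   0.0986 -1.6202]
[0.5715 0.0489 0.0593] [ 0.3334 -0.2483  0.503 ] 0.027644038785030394 16.8917
```

View pics/i1z.png

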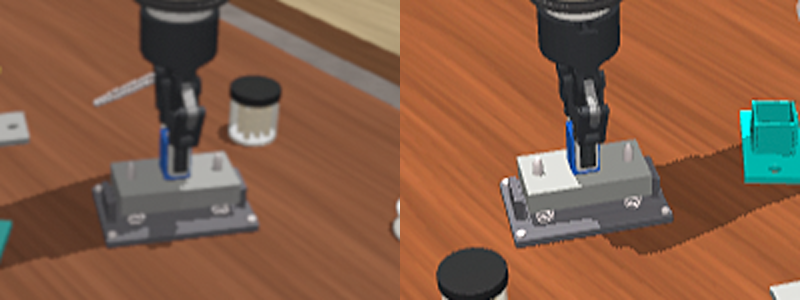

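The foot went into the socket without resistance, and both views show the head close to the block's top face. Now press it home and release.

Run:
```python
from h import *
np.set_printoptions(precision=4,suppress=True)
g=np.array([.5714,.0488])
h=arm.move_linear(np.r_[g,.0525],velocity=.015,guard=5)
print(h,arm.current_tool_pos(),arm.current_contact_force())
arm.wait(.2); print(arm.current_tool_pos(),arm.current_contact_force())
arm.move_gripper(.085); arm.wait(.2); t=np.array(arm.current_tool_pos())
arm.move_linear(np.r_[g,.19],velocity=.2); arm.wait(.2)
print(arm.current_contact_force(),arm.current_time_s())
keep('wrist','i2');keep('side','i2s');keep('scene','i2c')
a=cv2.imread('pics/i2s.png')[220:290,270:390];b=cv2.imread('pics/i2c.png')[220:300,260:370]
cv2.imwrite('pics/i2z.png',np.hstack([cv2.resize(v,(400,300),interpolation=cv2.INTER_CUBIC) for v in(a,b)]))
cv2.imwrite('pics/i2w.png',cv2.resize(cv2.imread('pics/i2.png')[140:320,230:400],None,fx=3.3,fy=3.3,interpolation=cv2.INTER_CUBIC))
```

```text
True [0.5715 0.0488 0.0563] [-0.0136 -0.1126  5.2223]
[0.5715 0.0488 0.0565] [ 0.9472 -0.3361  4.3842]
[-0.2328 -0.2642  0.0111] 19.3583
```

View pics/i2z.png

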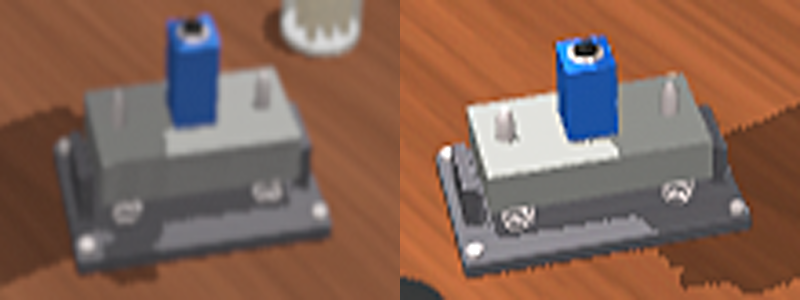

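View pics/i2w.png

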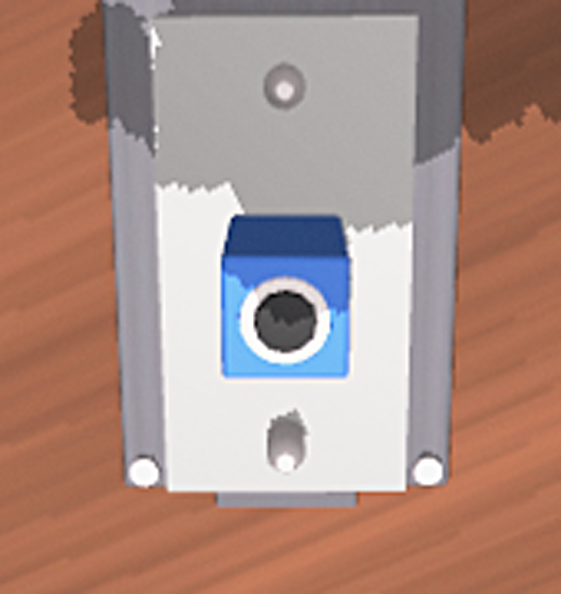

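Both views show the module upright with its head sitting on the block top, and contact came where home was expected. Next: measure the block from this view, then go to the cover, centre it with the jaws and look.

Run:
```python
from h import *
np.set_printoptions(precision=4,suppress=True)
p=load('i2')
R=cv2.Rodrigues(np.array(p['rvec'],float))[0];c=-R.T@np.array(p['tvec']).ravel();O=R.T@Rtc.T;x=c-O@ptc
print(x,np.rad2deg(np.arctan2(O[1,0],O[0,0])))
B=unz([(155,18),(417,18),(405,491),(168,491)],3.3,230,140)
D=unz([(285,90),(286,462)],3.3,230,140)
T=lambda X:(X-x)@O
for n,U,z in (('blk',B,.05),('dow',D,.068)):
    X=np.array([onz(p,u,z) for u in U]); print(n,T(X)[:,:2].round(4).tolist(), T(X).mean(0),'world',X.mean(0))
d=onz(p,D[1],.068)-onz(p,D[0],.068);print(np.rad2deg(np.arctan2(d[1],d[0])))
# module top
H=unz([(222,256),(349,256),(348,377),(223,377)],3.3,230,140)
X=np.array([onz(p,u,.096) for u in H]);print('head',T(X),T(X).mean(0),X.mean(0))
# to cover (yaw -23.66)
O=ori(np.deg2rad(156.35)); g=[.4752,.3155]
arm.move_pose(np.r_[g,.14],O); arm.move_linear(np.r_[g,.018],velocity=.12); arm.wait(.1)
arm.move_gripper(.03,30); print('w',arm.current_width(),arm.current_tool_pos())
arm.move_gripper(.085); arm.move_linear(np.r_[g,.188],velocity=.2); arm.wait(.2); keep('wrist','c2'); print(arm.current_time_s(),arm.current_tool_pos())
cv2.imwrite('pics/c2w.png',cv2.resize(cv2.imread('pics/c2.png')[130:320,220:420],None,fx=3,fy=3,interpolation=cv2.INTER_CUBIC))
```

```text
[0.5709 0.0485 0.1888] 154.69700441436967
blk [[0.0617, -0.0308], [0.0617, 0.0322], [-0.0622, 0.0328], [-0.0622, -0.0312]] [-0.0003  0.0007  0.1388] world [0.5711 0.0489 0.05  ]
dow [[0.0463, 0.0004], [-0.0458, 0.0006]] [0.0002 0.0005 0.1208] world [0.5705 0.0489 0.068 ]
-25.165330151329965
head [[ 0.014  -0.0132  0.0929]
 [ 0.014   0.0139  0.0928]
 [-0.0133  0.0141  0.0928]
 [-0.0133 -0.0134  0.0928]] [0.0004 0.0004 0.0928] [0.5705 0.0489 0.096 ]
w 0.04572515389527958 [0.4753 0.3156 0.0183]
24.0583 [0.475  0.3152 0.1872]
```

View pics/c2w.png

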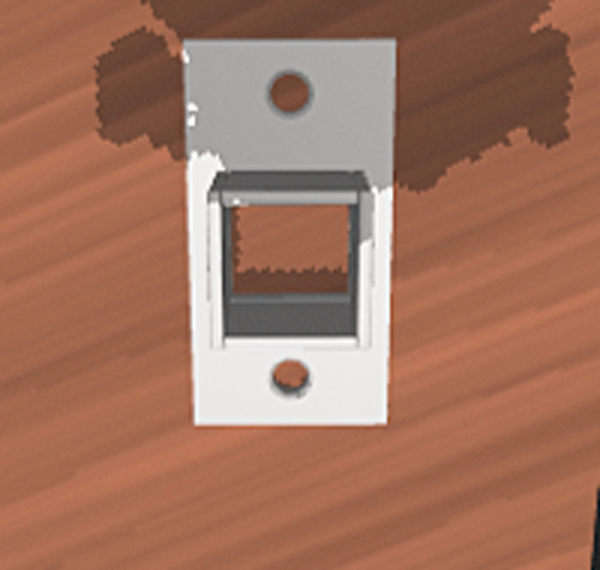

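Run:
```python
from h import *
np.set_printoptions(precision=4,suppress=True)
p=load('c2')
R=cv2.Rodrigues(np.array(p['rvec'],float))[0];c=-R.T@np.array(p['tvec']).ravel();O=R.T@Rtc.T;x=c-O@ptc
print(x,np.rad2deg(np.arctan2(O[1,0],O[0,0])))
T=lambda X:(X-x)@O
for n,U,z in (('plate',[(183,40),(396,40),(388,424),(195,424)],.008),('holes',[(290,93.5),(291,377)],.008),('rim',[(209,193),(373,193),(370,347),(211,347)],.048)):
    U=unz(U,3,220,130)
    X=np.array([onz(p,u,z) for u in U]); print(n,T(X)[:,:2].round(4).tolist(), T(X).mean(0),'world',X.mean(0))
    if n=='holes':
        d=X[1]-X[0];print(np.rad2deg(np.arctan2(d[1],d[0])))
```

```text
[0.4749 0.315  0.187 ] 156.34531067783527
plate [[0.0623, -0.0314], [0.0622, 0.0328], [-0.0621, 0.0336], [-0.0621, -0.0309]] [0.0001 0.001  0.179 ] world [0.475  0.3158 0.008 ]
holes [[0.0464, 0.0008], [-0.0454, 0.0012]] [0.0005 0.001  0.179 ] world [0.4746 0.3159 0.008 ]
-23.452742663799004
rim [[0.0226, -0.0216], [0.0226, 0.0235], [-0.0219, 0.0236], [-0.0219, -0.022]] [0.0003 0.0009 0.139 ] world [0.4747 0.3158 0.048 ]
```

Run:
```python
from h import *
np.set_printoptions(precision=4,suppress=True)
g=np.array([.4752,.3156])
arm.move_linear(np.r_[g,.012],velocity=.15); arm.wait(.2); print(arm.current_tool_pos(),arm.current_contact_force())
arm.move_gripper(.03,80); arm.wait(.2); print('w',arm.current_width(),arm.current_tool_pos(),arm.current_contact_force())
arm.move_linear(np.r_[g,.16],velocity=.15)
O=ori(np.deg2rad(154.7)); s=np.array([.5711,.0487])
arm.move_pose(np.r_[s,.16],O); arm.wait(.4)
print(arm.current_tool_pos(),arm.current_contact_force(),arm.current_width(),arm.current_time_s())
keep('wrist','q1');keep('side','q1s');keep('scene','q1c')
a=cv2.imread('pics/q1s.png')[120:300,240:440];b=cv2.imread('pics/q1c.png')[120:300,220:420]
cv2.imwrite('pics/q1z.png',np.hstack([cv2.resize(v,None,fx=2,fy=2,interpolation=cv2.INTER_CUBIC) for v in(a,b)]))
```

```text
[0.4755 0.3159 0.0126] [-0.3505  0.6302  0.1056]
w 0.04504577002742465 [0.4753 0.3157 0.0123] [-1.1328 -0.5978  7.3497]
[0.571  0.0492 0.16  ] [ 0.4826  0.1483 -0.6893] 0.04515515888409653 28.8583
```

View pics/q1z.png

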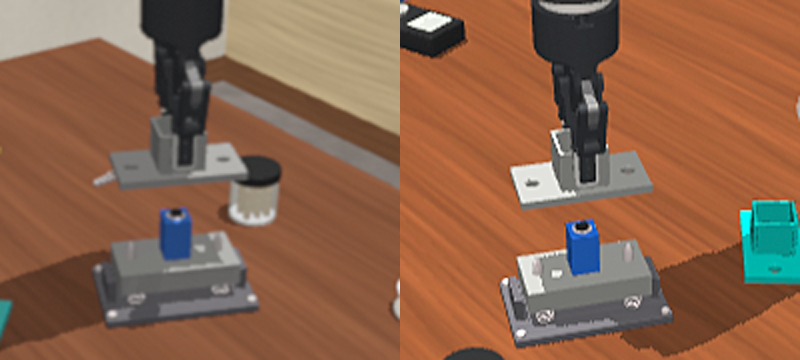

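View pics/q1.png

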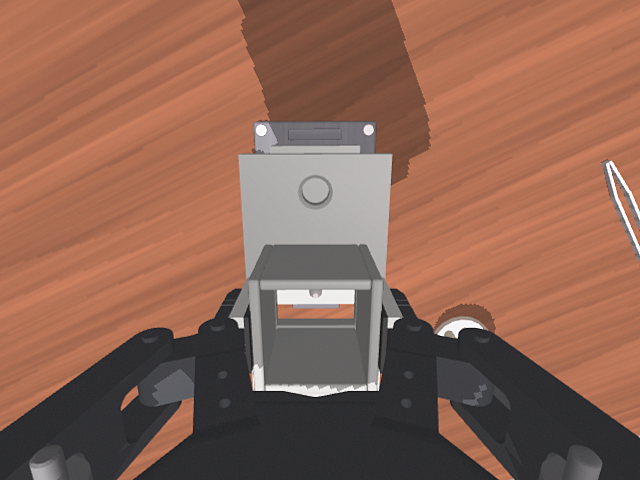

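The cover hangs level and centred above the module in both views. Descend to just above the dowel tips and look.

Run:
```python
from h import *
np.set_printoptions(precision=4,suppress=True)
s=np.array([.5711,.0487])
print(arm.move_linear(np.r_[s,.086],velocity=.08,guard=8)); arm.wait(.4)
print(arm.current_tool_pos(),arm.current_contact_force(),arm.current_time_s())
p=keep('wrist','q2');keep('side','q2s');keep('scene','q2c')
a=cv2.imread('pics/q2s.png')[200:290,270:390];b=cv2.imread('pics/q2c.png')[210:300,260:380]
cv2.imwrite('pics/q2z.png',np.hstack([cv2.resize(v,None,fx=3.3,fy=3.3,interpolation=cv2.INTER_CUBIC) for v in(a,b)]))
cv2.imwrite('pics/q2w.png',cv2.resize(cv2.imread('pics/q2.png')[130:300,230:400],None,fx=3.3,fy=3.3,interpolation=cv2.INTER_CUBIC))
```

```text
False
[0.5712 0.0488 0.0861] [ 0.2457 -0.6206 -1.197 ] 30.4833
```

View pics/q2z.png

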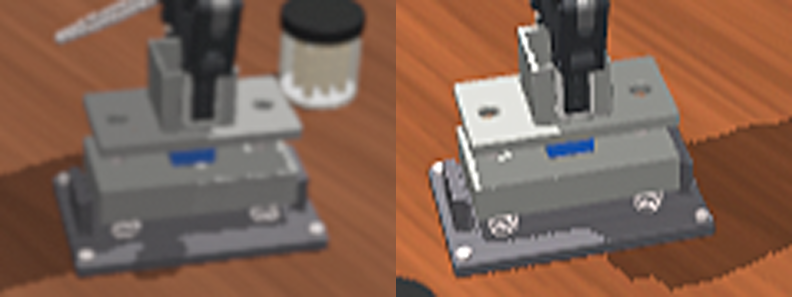

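View pics/q2w.png

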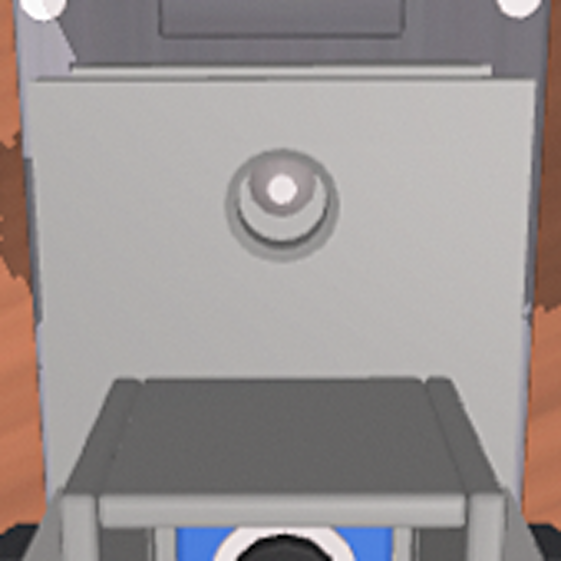

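Run:
```python
from h import *
np.set_printoptions(precision=4,suppress=True)
p=load('q2'); U=unz([(282,187),(282,204)],3.3,230,130)
d=onz(p,U[0],.068)-onz(p,U[1],.0818); O=ori(np.deg2rad(154.7)); d=O.T@d; print('dowel-hole in tool',d)
if np.hypot(d[0],d[1])<.0012:
    s=np.array([.5711,.0487])
    print(arm.move_linear(np.r_[s,.0635],velocity=.025,guard=7)); print(arm.current_tool_pos(),arm.current_contact_force())
    arm.wait(.3);print(arm.current_tool_pos(),arm.current_contact_force(),arm.current_time_s())
```

```text
dowel-hole in tool [0.0002 0.     0.0138]
False
[0.5712 0.0487 0.0636] [-0.1102  0.3503 -1.1619]
[0.5711 0.0487 0.0636] [ 0.6181 -1.2666 -1.7109] 31.9833
```

Run:
```python
from h import *
np.set_printoptions(precision=4,suppress=True)
s=np.array([.5711,.0487])
for z in (.0625,.0615,.0605,.0595,.058,.0565):
    h=arm.move_linear(np.r_[s,z],velocity=.02,guard=18); arm.wait(.25)
    F=np.mean([ (arm.wait(.02),arm.current_contact_force())[1] for _ in range(5)],0)
    print(z,h,arm.current_tool_pos(),F)
    if h: break
print(arm.current_width(),arm.current_time_s())
p=keep('wrist','r1');keep('side','r1s');keep('scene','r1c')
a=cv2.imread('pics/r1s.png')[200:290,270:390];b=cv2.imread('pics/r1c.png')[210:300,260:380]
cv2.imwrite('pics/r1z.png',np.hstack([cv2.resize(v,None,fx=3.3,fy=3.3,interpolation=cv2.INTER_CUBIC) for v in(a,b)]))
```

```text
0.0625 False [0.5711 0.0487 0.0625] [-0.0226  0.0643 -0.8921]
0.0615 False [0.5712 0.0487 0.0616] [-0.2682  0.0088  2.9581]
0.0605 False [0.5712 0.0487 0.0606] [-0.3463  0.0402  3.8532]
0.0595 False [0.5712 0.0487 0.0595] [-0.121   0.3363  5.3832]
0.058 False [0.5712 0.0487 0.0581] [-0.8712 -0.1108  7.0806]
0.0565 False [0.5712 0.0487 0.0567] [-1.403   0.3622  8.5773]
0.045214309757723066 35.4833
```

View pics/r1z.png

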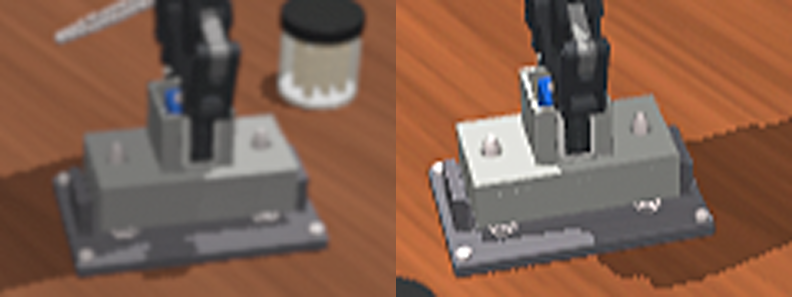

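Springs read 1.2 N/mm, sink onset is at TCP z ≈ 0.0622, and the depth is now about 5.5 mm. Move the last 0.4 mm, then verify the depth by camera.

Run:
```python
from h import *
np.set_printoptions(precision=4,suppress=True)
s=np.array([.5711,.0487])
print(arm.move_linear(np.r_[s,.0561],velocity=.02,guard=18)); arm.wait(.5)
F=np.mean([ (arm.wait(.02),arm.current_contact_force())[1] for _ in range(8)],0)
print(arm.current_tool_pos(),F,arm.current_width(),arm.current_time_s())
keep('wrist','r2');p=keep('side','r2s');
for q in ('lower','socket','cover_grip','module_mid'): print(q,[(np.round(r['at'],3).tolist(),round(r['p'],2)) for r in arm.place_of(p,q)][:5])
keep('scene','r2c')
a0=[cv2.imread('pics/i2s.png')[215:285,275:385],cv2.imread('pics/i2c.png')[225:295,265:375]]
a=[cv2.imread('pics/r2s.png')[215:285,275:385],cv2.imread('pics/r2c.png')[225:295,265:375]]
f=lambda L:np.hstack([cv2.resize(v,None,fx=3.6,fy=3.6,interpolation=cv2.INTER_CUBIC) for v in L])
cv2.imwrite('pics/r2z.png',np.vstack([f(a0),f(a)]))
```

```text
False
[0.5712 0.0487 0.0563] [-2.0692 -0.0543  8.9265] 0.04508643394354805 36.5167Traceback (most recent call last):
  File "<stdin>", line 8, in <module>
ValueError: it knows: canister, cover, cover_grip, module, module_mid, nest, reel_hub, socket, tin, tweezers
```

View pics/r2.png

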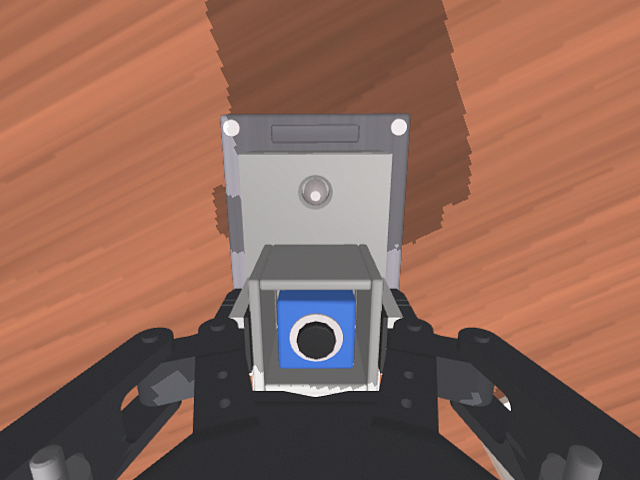

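Run:
```python
from h import *
np.set_printoptions(precision=4,suppress=True)
keep('scene','r2c')
a0=[cv2.imread('pics/i2s.png')[215:285,275:385],cv2.imread('pics/i2c.png')[225:295,265:375]]
a=[cv2.imread('pics/r2s.png')[215:285,275:385],cv2.imread('pics/r2c.png')[225:295,265:375]]
f=lambda L:np.hstack([cv2.resize(v,None,fx=3.6,fy=3.6,interpolation=cv2.INTER_CUBIC) for v in L])
cv2.imwrite('pics/r2z.png',np.vstack([f(a0),f(a)]))
# predicted shift: lower block bottom edge corners for depth d
yaw=np.deg2rad(-25.3);c,s=np.cos(yaw),np.sin(yaw)
W=lambda l:[.5707+c*l[0]-s*l[1],.0489+s*l[0]+c*l[1],l[2]]
for fn,sgn,org in (('r2s',-1,(275,215)),('r2c',1,(265,225))):
    p=load(fn)
    for lx in (-.062,.062):
        for nm,z in (('top of cover plate d0',.058),('d6',.052),('bottom lower d0',.026),('d6',.020)):
            print(fn,lx,nm,((proj(p,[W((lx,sgn*.032,z))])[0]-org)*3.6).round(0))
print(arm.current_tool_pos(),arm.current_contact_force(),arm.current_time_s())
```

```text
r2s -0.062 top of cover plate d0 [ 90. 141.]
r2s -0.062 d6 [ 90. 150.]
r2s -0.062 bottom lower d0 [ 91. 189.]
r2s -0.062 d6 [ 91. 198.]
r2s 0.062 top of cover plate d0 [307. 120.]
r2s 0.062 d6 [306. 128.]
r2s 0.062 bottom lower d0 [304. 166.]
r2s 0.062 d6 [303. 175.]
r2c -0.062 top of cover plate d0 [293. 105.]
r2c -0.062 d6 [293. 114.]
r2c -0.062 bottom lower d0 [293. 152.]
r2c -0.062 d6 [293. 160.]
r2c 0.062 top of cover plate d0 [ 69. 140.]
r2c 0.062 d6 [ 70. 149.]
r2c 0.062 bottom lower d0 [ 72. 187.]
r2c 0.062 d6 [ 73. 195.]
[0.5712 0.0487 0.0564] [-2.0957 -0.9432  9.236 ] 36.6667
```

View pics/r2z.png

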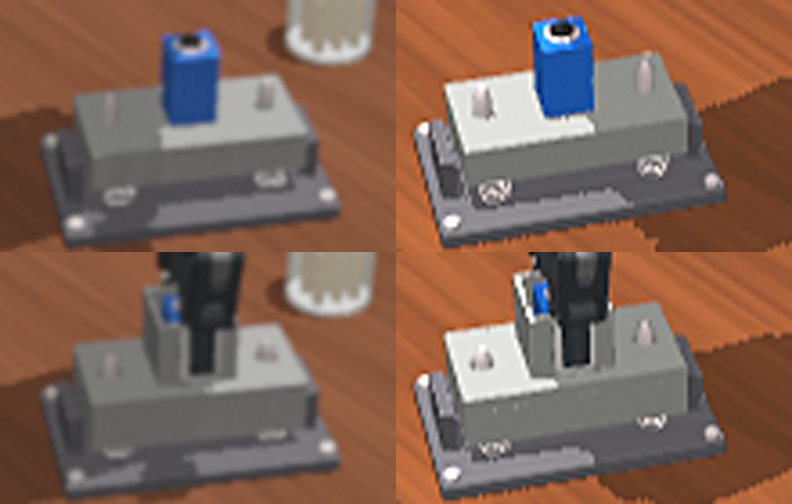

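The halves show no gap between them, the springs are compressed, and the block's bottom edge has dropped by about the 9 crop pixels predicted for 6 mm. The spring load (about 9.1 N read plus about 1.7 N part weight) also matches 6 mm. Handing in.

Run:
```python
from h import *
arm.close_job(); print(arm.current_time_s())
```

```text
the job is handed in; nothing more can be done
the job is handed in; nothing more can be done
```

I plugged the module into the socket and released it. Then I set the grey upper half over it onto the dowels and handed in while still gripping and pressing the pair down. The job took about 37 s of the 72 s allowed.

- **Module:** the foot met no resistance going in, and contact came at the height expected for fully home. Two camera views then showed the head upright on the lower half's top face.
- **Upper half:** it went over the module and onto the dowels with no contact force. Both views show the halves meeting with no visible gap.
- **Press depth:** the arm has moved about 5.9 mm below the point where the springs began to give. The springs read 1.2 N per mm, and the final load is about 9 N at the tool plus about 1.7 N of part weight, which fits 6 mm. The drop of the block's edge in the camera images also fits.
- **Disagreements:** the vision networks and my wrist-camera measurements differed by up to about 2 mm on the socket, so I used the wrist camera. The two ways of finding where the springs start to give put the depth between about 5.7 and 6.2 mm.
- **Failed check:** my final look-up of "lower" by network failed because that name is not supported, so depth was not confirmed that way.
- **Bystanders:** I never approached the canister, tin, reel hub or tweezers.

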